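# Lay out the radio operator's position

## Task

Lay out the kit from the mat round the bare radio set (not those in mounts at the desk's ends), left being the operator's left as he faces its front panel: stand the loudspeaker centred on top of the set with its grille facing the operator; put the modem on the desk to the left of the set, about 20 mm clear of it, its long side parallel to the set's front and flush with the front panel; put the battery pack directly behind the modem, parallel to it, its back flush with the back of the set; and centre the keypad unit squarely on top of the modem. Set each thing down upright without dropping it, and leave the mug and the phone where they are.

Things in the scene. Friction and masses are not known exactly. Their poses are not given: they have to be found in the camera images.
- radio_set: Bare olive radio set, no mount, fixed: 160 mm deep (x), 180 wide (y), 95 high, flat bare top. Origin on the desk at the foot of the middle of its front panel; the case reaches back to x = -160. +x points out of the panel (display, keys, knobs, two D-handles 30 proud), away from the robot, to the operator, whose left is the set's -y. On either side of the desk, turned up to 0.15 rad.
- loudspeaker: Loudspeaker, olive box 56 mm deep (x), 96 wide (y), 86 high, round slotted grille on its +x face. On top a black handle along y: bar 14 x 14 thick, its middle 115 above the underside, 56 free between its posts, clear of the case by 22. About 0.5 kg. Origin: centre of the underside. Starts upright on the mat, turned up to 0.3 rad.
- loudspeaker_grille (a point): Middle of the loudspeaker's grille, 29 mm in front (+x) of its middle and 44 above its underside: shows which way it faces.
- modem: Modem, the box with a flat top with five thin vent slots: dark olive, 64 mm deep (x), 104 wide (y), 44 high; two round sockets (7 proud, 22 and 38 to the -y side of the middle) and small green lamps on its +x face, short fins on its ends. About 0.45 kg. Origin: centre of the underside. Starts on the mat, turned up to 0.3 rad.
- battery_pack: Battery pack, the tallest plain box: olive, 60 mm deep (x), 104 wide (y), 58 high, rounded edges, on its top a round black socket (towards -y) and a grey charge strip. About 0.6 kg. Origin: centre of the underside. Starts on the mat, turned up to 0.3 rad.
- keypad_unit: Keypad unit, black box 58 mm deep (x), 96 wide (y), 34 high with a small screen and 16 white keys on its top. About 0.3 kg. Origin: centre of the underside. Starts on the mat, turned up to 0.3 rad.
- bench_mat: Grey rubber mat, fixed, 300 mm (x) by 285 (y), 3 thick, on the other side of the desk from the radio set. The four things start on it in two rows of two, in any order, at x = -125 and 15 and y = -72 and 72 from its origin, within 6 each way. Origin: on the underside, 55 from its middle towards +x.
- mug: White mug, 76 mm across, 85 high, loose, on the desk beside the radio set at the operator's right. Origin: centre of the underside. To be left alone.
- phone: Black mobile phone, 72 x 150 x 10 mm, loose, lying on the desk in front of the radio set. Origin: centre of the underside. To be left alone.
Things that resemble listed ones, but are neither listed nor needed, are in the scene too. Leave any orange look-alike of the loudspeaker alone. What is shaped like the battery_pack but yellow is not meant.

How it is judged (in metres and radians):
At the end, for the whole second after the job is handed in: Loudspeaker centred on the set (15 mm), grille forward; modem left of it, 20 mm clear, flush with the front (14 mm); battery pack behind the modem, flush with the set's back (14 mm); keypad unit centred on the modem (12 mm). All within 0.15 rad of square, upright, at rest (x of loudspeaker in the frame of radio_set between -0.095 and -0.065 m and y of loudspeaker in the frame of radio_set between -0.015 and 0.015 m and z of loudspeaker in the frame of radio_set between 0.089 and 0.101 m and angle between the x axis of each of loudspeaker, modem, battery_pack and the x axis of radio_set, either way round below 0.15 rad and angle between each of loudspeaker, modem, battery_pack, keypad_unit's own z axis and vertical below 0.1 rad and x of loudspeaker_grille in the frame of radio_set above -0.08 m and x of modem in the frame of radio_set between -0.046 and -0.018 m and y of modem in the frame of radio_set between -0.176 and -0.148 m and z of modem in the frame of radio_set between -0.006 and 0.006 m and x of battery_pack in the frame of radio_set between -0.144 and -0.116 m and y of battery_pack in the frame of radio_set between -0.176 and -0.148 m and z of battery_pack in the frame of radio_set between -0.006 and 0.006 m and x of keypad_unit in the frame of modem between -0.012 and 0.012 m and y of keypad_unit in the frame of modem between -0.012 and 0.012 m and z of keypad_unit in the frame of modem between 0.038 and 0.05 m and angle between the x axis of keypad_unit and the x axis of modem, either way round below 0.15 rad and linear speed of each of loudspeaker, modem, battery_pack, keypad_unit below 0.02 m/s and angular speed of each of loudspeaker, modem, battery_pack, keypad_unit below 0.1 rad/s); the robot touches nothing.
It fails at once if the mug or the phone is pushed more than 20 mm from its place (distance of any of mug, phone from where it was at the start of the episode above 0.02 m).
It fails at once if one of the four things is tipped by more than 35 degrees (angle between any of loudspeaker, modem, battery_pack, keypad_unit's own z axis and vertical above 0.61 rad).
It fails at once if one of the four things is dropped (moves faster than 0.6 m/s while the fingers do not touch it) ((linear speed of loudspeaker above 0.6 m/s and contact force between the fingers and loudspeaker below 0.05 N) or (linear speed of modem above 0.6 m/s and contact force between the fingers and modem below 0.05 N) or (linear speed of battery_pack above 0.6 m/s and contact force between the fingers and battery_pack below 0.05 N) or (linear speed of keypad_unit above 0.6 m/s and contact force between the fingers and keypad_unit below 0.05 N)).
It also fails if it takes over 144 s, if anything falls off the work surface, if the arm or the gripper's body presses on something with over 40 N, if the wrist force passes 120 N, or if a joint passes its speed limit or range.

## Robot

A 6-joint arm with a two-finger parallel gripper is mounted at the origin on the work surface. World frame = base frame: x ahead of the robot, y to its left, z up, the work surface at z = 0. Lengths are in mm, angles in rad, forces in N, time in s.
With the tool pointing down it reaches from about 350 to 975 mm from the base axis. Payload 7.1 kg.
Tool frame: the origin (TCP) lies midway between the tips of the shut fingers; the grasp point (between the pads) lies ctrl.tcp_to_grasp behind it (ctrl.tcp_to_grasp is the distance from the TCP to the grasp point, in mm); z points along the fingers, y is the direction in which the jaws open and shut (so a half turn about z gives the same grasp; the last joint's range is limited). The gripper opens to 88 mm and grips with 3 to 60 N. Pads are 20 mm wide; open, the fingers measure 115 mm over their backs; the gripper's body (75 mm by 178 mm) begins 61 mm behind the grasp point.
Start: joints at [-1.171, 0.423, 1.63, -0, 1.089, -0.019], TCP at [254.18, -570.962, 222.675] pointing down, gripper open.
Joint ranges: [-3, 3], [-0.9, 2.11], [0.09, 2.58], [-1.31, 4.45], [0.11, 2.69], [-2.54, 2.54]. Speed limits (rad/s): [2.39, 2.39, 3.01, 3.14, 3.14, 3.14].

## Interface

Orientations are given as a rotation vector (axis times angle).
In Python, from workcell import ctrl gives the robot as it stands.
- The arm moves only by the tool play_rows, never from a script. Its argument "increments" is text: rows parted by semicolons, each of 5 numbers parted by spaces: the opening, from 0 (shut) to 1 (fully open), then the shift along the world's x, y, z in m, then the turn about the world's z in degrees. A call has 1 to 20 rows; each row shifts and turns the commanded pose from where the row before left it; what a row does not reach is not made up. A row lasts 1/10 s, in which the tool goes at most 50 mm and 8.59 degrees, less where a joint would pass 70% of its speed; a pose out of reach is approached as far as the arm can. A call is refused whole if a number of a shift passes 0.05 or a number of a turn 8.59, either way. A call with a gripper value outside its range is refused whole. The fingers move at their own pace and stop on an object; the grip force is fixed at half the most. Time passes only in rows, so rows that do not move let the fingers close. It gives the time, the measured TCP pose, the force and the opening at its end, in the units of the state.
- ctrl.get_obs(): the state, without advancing time (a new reading comes with each control period).
- ctrl.get_image(name): name is "scene" or "top"; returns a dict with "img" (384x512x3 uint8, red, green, blue), "range_z" (384x512 float32, mm along the optical axis (not along the pixel's ray), 0 where there is no reading), "vertical_fov" (degrees; the focal length in pixels is half the picture's height over the tangent of half this angle, whatever the lens; pixels are square), "cx", "cy" (the principal point, pixels), "origin" and "attitude" of the camera in the world. Camera axes: x right, y down, z forward; pixel columns grow to the right and rows downward; lengths in mm; the calibration is good to about 2 mm. A picture is of the moment at which its call begins.
- ctrl.close_job(): hands the job in, once; it reports no verdict.
The state is a dict: "t": time; "qpos": joint angles; "qvel": joint speeds; "joint_torque": joint torques, N m; "ee_pos": TCP position; "orientation": TCP orientation; "ft_force": force on the tool from outside, world axes, zero at the start; "moment": the same for the moment, N m; "width": finger opening in mm.
Only numpy, scipy, OpenCV 4.12 (cv2) and the standard library are available. Lean on these libraries where they do the work, as an engineer would, in place of code of your own. Each camera call takes 0.05 s, during which the arm holds its last target. There are 200 camera calls.

## Working session

There is one attempt and no reset: what is moved stays moved. The work goes in short steps, Python scripts to look and compute and a tool call to move; the robot and the scene stay as the last step left them, time stands still between calls to the robot, and variables do not carry over. Pictures are saved under pics/ and viewed, on a budget of 14 in all, crops included, one or two more only if the job needs it, and the job is handed in when it is done.

Besides the shell and the picture viewer there is one more tool, called in YAML: its name, and indented under it one key for each argument. play_rows: Moves the arm, as the interface text tells. Its arguments: {"type":"object","properties":{"increments":{"type":"string"}},"required":["increments"]}

```bash
mkdir -p pics; ls; cat > h.py <<'E'
import numpy as np, cv2
from scipy.spatial.transform import Rotation as R
from workcell import ctrl
def cam(n):
    d=ctrl.get_image(n); a=np.array(d["attitude"],float)
    M=R.from_rotvec(a).as_matrix() if a.size==3 else (a if a.shape==(3,3) else R.from_quat(a).as_matrix())
    h=d["img"].shape[0]; f=h/2/np.tan(np.radians(d["vertical_fov"])/2)
    v,u=np.mgrid[:h,:d["img"].shape[1]]; z=d["range_z"]
    P=np.dstack([(u-d["cx"])/f*z,(v-d["cy"])/f*z,z])@M.T+np.array(d["origin"])
    P[z<=0]=np.nan
    return d,P
def save(n,img,s=1.5):
    cv2.imwrite("pics/"+n,cv2.resize(img[:,:,::-1],None,fx=s,fy=s,interpolation=cv2.INTER_CUBIC))
E
python3 - <<'E'
from h import *
print(ctrl.tcp_to_grasp, ctrl.get_obs())
for n in("scene","top"):
    d,P=cam(n); print(n,d["origin"],d["attitude"],d["vertical_fov"],d["cx"],d["cy"]); save(n+"0.png",d["img"]); np.savez(n+"0",img=d["img"],P=P)
    print(P[::64,::64].round(0)[:,:,:].tolist()[3])
E
```

```text
pics
18.700000000000003 {'t': 0.0, 'qpos': array([-1.17097757e+00,  4.23841684e-01,  1.63069123e+00, -1.75380596e-05,
        1.08859556e+00, -1.90282561e-02]), 'qvel': array([-0.0011638 , -0.00097212,  0.00200108,  0.00096425,  0.00096776,
        0.00121223]), 'joint_torque': array([ 3.47889772e-04, -5.44614780e+01, -2.73669899e+01,  6.43321616e-02,
        2.28518673e-02, -1.54951963e-04]), 'ee_pos': array([ 253.97740803, -570.45759482,  221.90068962]), 'orientation': array([-3.07147684e+00, -6.52824252e-01,  4.80276541e-04]), 'ft_force': array([0.02797798, 0.57415476, 0.48441114]), 'moment': array([-0.03671688, -0.01408757, -0.03022942]), 'width': 87.69720380821951}
scene [1092.3421391   700.00891292  842.38019657] [-0.97269874 -2.46416407  1.08879778] 47.57420460647906 260.0253386431497 191.49825194636054
[[975.0, -1572.0, -753.0], [899.0, -351.0, 15.0], [760.0, -243.0, -1.0], [627.0, -114.0, -0.0], [494.0, 11.0, -2.0], [362.0, 136.0, -2.0], [232.0, 262.0, -2.0], [107.0, 387.0, 2.0]]
top [ 403.00049882   67.8869768  1130.03155608] [-2.14695144  2.15052795 -0.1036656 ] 49.77824309807926 251.561056834094 190.97392645354077
[[525.0, 725.0, 110.0], [538.0, 615.0, 1.0], [537.0, 437.0, -1.0], [537.0, 259.0, -1.0], [536.0, 82.0, -0.0], [535.0, -93.0, 1.0], [524.0, -239.0, 96.0], [535.0, -441.0, -2.0]]
```

View pics/top0.png

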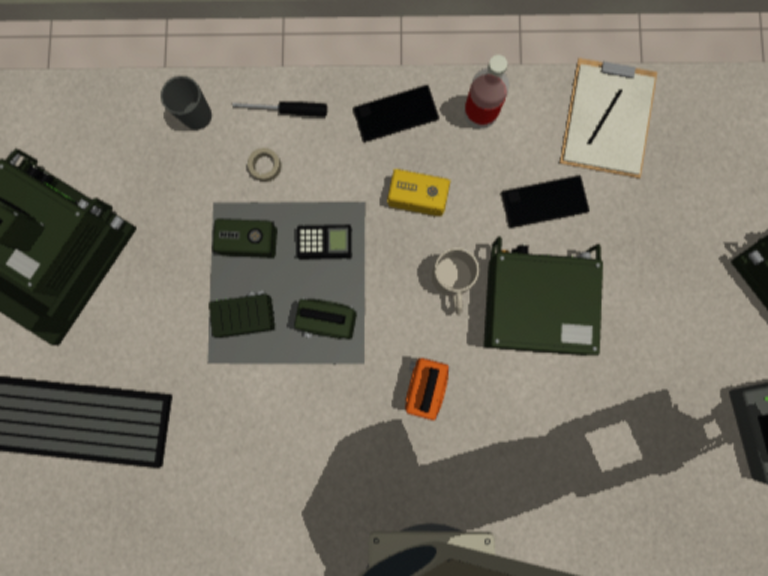

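View pics/scene0.png

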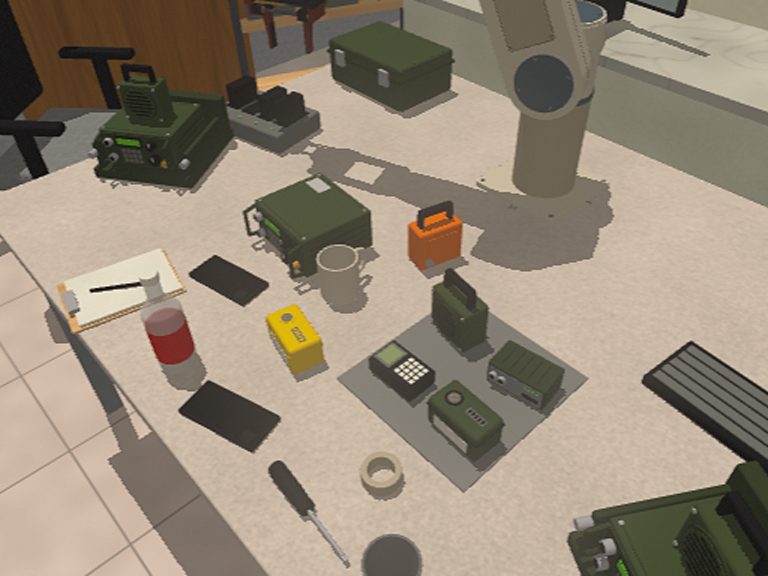

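```bash
cat > m.py <<'E'
from h import *
def rect(P,lo,hi,box,name,verbose=True):
    Z=P[:,:,2]; x0,x1,y0,y1=box
    with np.errstate(invalid='ignore'):
        m=(Z>lo)&(Z<hi)&(P[:,:,0]>x0)&(P[:,:,0]<x1)&(P[:,:,1]>y0)&(P[:,:,1]<y1)
    m=m.astype(np.uint8)
    n,l,s,c=cv2.connectedComponentsWithStats(m)
    k=1+np.argmax(s[1:,4]); q=P[l==k]
    (cx,cy),(w,h),a=cv2.minAreaRect(q[:,:2].astype(np.float32))
    # yaw = direction of short side vs world x
    if w>h: a-=90; w,h=h,w
    a=(a+90)%180-90
    if verbose: print(name,"c",round(cx,1),round(cy,1),"short,long",round(w,1),round(h,1),"yaw(short side)",round(a,2),"z",np.median(q[:,2]).round(1),"n",len(q),"uv",c[k].round())
    return cx,cy,a
E
python3 - <<'E'
from m import *
T=np.load("top0.npz"); P=T["P"]; S=np.load("scene0.npz")
# pixel centres (in 512 frame)
for n,(u,v) in dict(batt=(244,238),key=(324,240),mod=(241,315),spk=(324,318),set=(545,300),mug=(456,270),orange=(427,388)).items():
    p=P[int(v/1.5),int(u/1.5)]; print(n,p.round(0))
    b=(p[0]-110,p[0]+110,p[1]-110,p[1]+110) if n=="set" else (p[0]-65,p[0]+65,p[1]-70,p[1]+70)
    lo,hi={"batt":(54,70),"key":(31,43),"mod":(41,53),"spk":(82,96),"set":(89,101),"mug":(70,95),"orange":(80,140)}[n]
    rect(P,lo,hi,b,n)
    if n in("spk",): rect(P,110,130,b,"handle")
ctrl_o=R.from_rotvec([-3.07147684e+00, -6.52824252e-01,  4.80276541e-04]).as_matrix(); print(ctrl_o.round(3))
a=S["img"][170:340,210:400]; b=T["img"][130:245,135:245]
a=cv2.resize(a,(760,680)); 
b=cv2.resize(b,(574,600)); cv2.imwrite("pics/c1.png",np.hstack([cv2.resize(a,(440,394)),cv2.resize(b,(360,394))])[:,:,::-1])
E
```

```text
batt [620. 330.  59.]
batt c 625.0 332.9 short,long 60.0 104.4 yaw(short side) -2.25 z 59.4 n 834 uv [161. 156.]
key [619. 189.  35.]
key c 620.2 190.8 short,long 58.3 95.3 yaw(short side) 0.85 z 35.9 n 747 uv [216. 160.]
mod [484. 335.  45.]
mod c 485.9 336.6 short,long 64.7 106.7 yaw(short side) 7.79 z 45.6 n 939 uv [160. 209.]
spk [473. 178. 121.]
spk c 479.1 183.3 short,long 55.0 95.4 yaw(short side) -10.88 z 87.2 n 590 uv [216. 211.]
handle c 479.3 183.1 short,long 14.1 71.2 yaw(short side) -10.4 z 122.7 n 173 uv [214. 209.]
set [ 504. -186.   95.]
set c 501.9 -190.6 short,long 161.1 180.4 yaw(short side) -4.34 z 93.4 n 4511 uv [364. 202.]
mug [569. -50.  -0.]
mug c 560.5 -110.1 short,long 19.4 112.7 yaw(short side) -89.84 z 91.7 n 260 uv [331. 182.]
orange [362.  13. 120.]
orange c 359.0 8.5 short,long 55.5 95.4 yaw(short side) 75.31 z 85.1 n 790 uv [285. 259.]
[[ 0.914  0.407 -0.001]
 [ 0.407 -0.914  0.001]
 [ 0.    -0.002 -1.   ]]
```

View pics/c1.png

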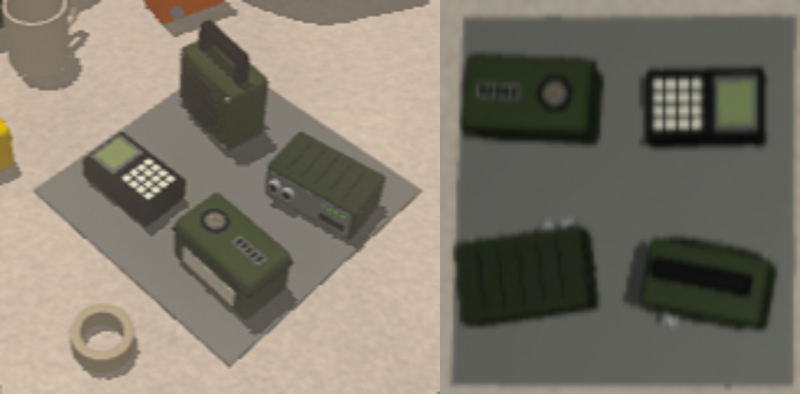

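```bash
python3 - <<'E'
from h import *
S=np.load("scene0.npz")["img"][175:240,280:335]
a=cv2.convertScaleAbs(cv2.resize(S,None,fx=9,fy=9,interpolation=cv2.INTER_CUBIC),alpha=2.2)
cv2.imwrite("pics/c2.png",a[:,:,::-1])
E
```

```text
(no output)
```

View pics/c2.png

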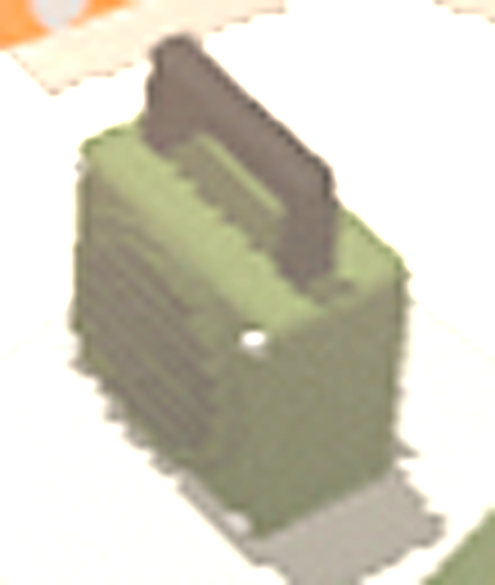

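play_rows:
  increments: "1 0.0141 0.0471 0 3.44;1 0.0141 0.0471 0 3.44;1 0.0141 0.0471 0 3.44;1 0.0141 0.0471 0 3.44;1 0.0141 0.0471 0 3.44;1 0.0141 0.0471 0 3.44;1 0.0141 0.0471 0 3.44;1 0.0141 0.0471 0 3.44;1 0.0141 0.0471 0 3.44;1 0.0141 0.0471 0 3.44;1 0.0141 0.0471 0 3.44;1 0.0141 0.0471 0 3.44;1 0.0141 0.0471 0 3.44;1 0.0141 0.0471 0 3.44;1 0.0141 0.0471 0 3.44;1 0.0141 0.0471 0 3.44;1 0 0 0 0;1 0 0 0 0"

```text
t: 1.9
ee_pos: [479.3, 183.4, 222.1]
orientation: [-2.421, -2.002, 0.002]
ft_force: [-0.1, -0.4, -0.4]
width: 87.9
```

play_rows:
  increments: "1 0 0 -0.03 0;1 0 0 -0.03 0;1 0 0 -0.03 0;1 0 0 -0.02 0;1 0 0 -0.0115 0;1 0 0 0 0;0 0 0 0 0;0 0 0 0 0;0 0 0 0 0;0 0 0 0 0;0 0 0 0 0;0 0 0 0 0;0 0 0 0 0;0 0 0 0 0;0 0 0 0 0;0 0 0 0 0"

```text
t: 3.5
ee_pos: [479.6, 182.6, 101.0]
orientation: [-2.423, -1.999, 0.001]
ft_force: [0.0, 0.5, -2.3]
width: 13.5
```

play_rows:
  increments: "0 0 0 0.01 0;0 0 0 0.02 0;0 0 0 0.03 0;0 0 0 0.03 0;0 0 0 0.03 0;0 0 0 0.02 0;0 0 0 0.01 0;0 0 0 0 0"

```text
t: 4.3
ee_pos: [480.2, 182.8, 252.4]
orientation: [2.423, 1.999, 0.003]
ft_force: [0.6, 0.5, -4.9]
width: 13.7
```

play_rows:
  increments: "0 0.001 -0.012 0 0.4;0 0.0014 -0.0238 0 0.4;0 0.0014 -0.0238 0 0.4;0 0.0014 -0.0238 0 0.4;0 0.0014 -0.0238 0 0.4;0 0.0014 -0.0238 0 0.4;0 0.0014 -0.0238 0 0.4;0 0.0014 -0.0238 0 0.4;0 0.0014 -0.0238 0 0.4;0 0.0014 -0.0238 0 0.4;0 0.0014 -0.0238 0 0.4;0 0.0014 -0.0238 0 0.4;0 0.0014 -0.0238 0 0.4;0 0.0014 -0.0238 0 0.4;0 0.0014 -0.0238 0 0.4;0 0.0014 -0.0238 0 0.4;0 0.001 -0.0045 0 0.2;0 0 0 0 0;0 0 0 0 0"

```text
t: 6.2
ee_pos: [501.9, -190.4, 250.1]
orientation: [-2.303, -2.133, 0.001]
ft_force: [0.0, -1.1, -4.7]
width: 13.7
```

```bash
python3 - <<'E'
from m import *
print({k:np.round(v,3) for k,v in ctrl.get_obs().items() if k in("t","ee_pos","orientation","ft_force","width")})
d,P=cam("scene"); save("s1.png",d["img"]); 
E
```

```text
{'t': np.float64(6.2), 'ee_pos': array([ 501.89 , -190.373,  250.144]), 'orientation': array([-2.303e+00, -2.133e+00,  1.000e-03]), 'ft_force': array([ 0.028, -1.137, -4.731]), 'width': np.float64(13.711)}
```

View pics/s1.png

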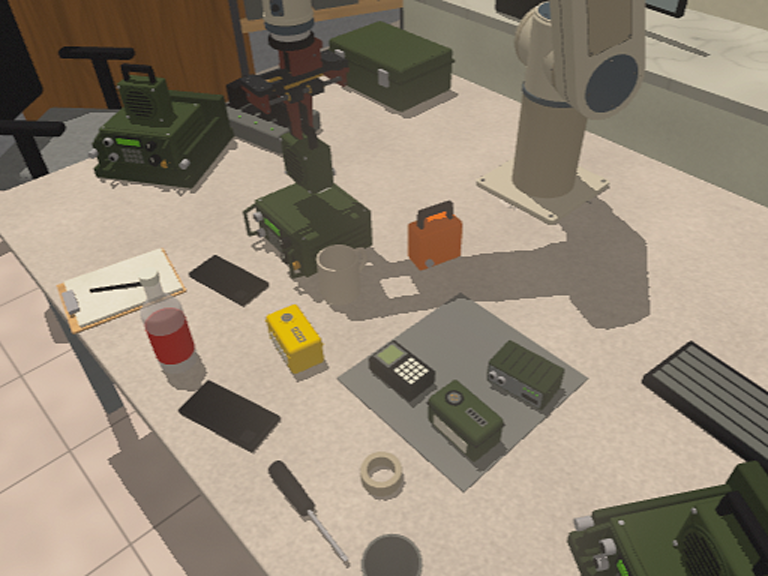

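play_rows:
  increments: "0 0 0 -0.015 0;0 0 0 -0.02 0;0 0 0 -0.013 0;0 0 0 -0.005 0;0 0 0 -0.002 0;0 0 0 -0.001 0;0 0 0 -0.001 0;0 0 0 0 0"

```text
t: 7.05
ee_pos: [503.1, -191.0, 194.7]
orientation: [2.304, 2.135, 0.001]
ft_force: [-0.1, 0.1, -4.8]
width: 13.7
```

play_rows:
  increments: "0 0 0 -0.0008 0;0 0 0 -0.0007 0;0 0 0 0 0;0 0 0 0 0"

```text
t: 7.45
ee_pos: [503.1, -191.2, 193.3]
orientation: [2.304, 2.134, 0.0]
ft_force: [-1.9, -1.6, 1.4]
width: 13.3
```

play_rows:
  increments: "0.3 0 0 0 0;0.5 0 0 0 0;0.7 0 0 0 0;1 0 0 0 0;1 0 0 0 0;1 0 0 0 0;1 0 0 0.01 0;1 0 0 0.03 0;1 0 0 0.03 0;1 0 0 0.03 0;1 0 0 0 0"

```text
t: 8.55
ee_pos: [505.1, -191.8, 297.6]
orientation: [2.299, 2.13, 0.005]
ft_force: [-0.1, -0.1, -0.7]
width: 88.0
```

play_rows:
  increments: "1 -0.0013 0.0383 0 0.86;1 -0.0013 0.0383 0 0.86;1 -0.0013 0.0383 0 0.86;1 -0.0013 0.0383 0 0.86;1 -0.0013 0.0383 0 0.86;1 -0.0013 0.0383 0 0.86;1 -0.0013 0.0383 0 0.86;1 -0.0013 0.0383 0 0.86;1 -0.0013 0.0383 0 0.86;1 -0.0013 0.0383 0 0.86;1 -0.0013 0.0383 0 0.86;1 -0.0013 0.0383 0 0.86;1 -0.0013 0.0383 0 0.86;1 -0.0013 0.0383 0 0.86;1 0 0 -0.04 0;1 0 0 -0.04 0;1 0 0 -0.04 0;1 0 0 -0.04 0;1 0 0 -0.04 0;1 0 0 0 0"

```text
t: 10.55
ee_pos: [480.9, 342.8, 87.4]
orientation: [-2.066, -2.363, 0.016]
ft_force: [-0.5, -0.1, 0.5]
width: 88.2
```

```bash
python3 - <<'E'
from m import *
o=ctrl.get_obs(); r=o["orientation"]; print(o["ee_pos"],2*np.degrees(np.arctan2(r[1],r[0]))%180-90,o["width"])
d,P=cam("top"); np.savez("top1",img=d["img"],P=P); save("t1.png",d["img"])
rect(P,82,130,(420,600,-270,-110),"spk",1) if 0 else None
rect(P,174,190,(400,600,-300,-100),"spktop"); rect(P,200,225,(400,600,-300,-100),"handle"); rect(P,89,101,(390,615,-300,-80),"set")
E
```

```text
[480.87029126 342.82992056  87.38460348] 7.680056177918516 88.17647888144201
spktop c 502.5 -190.8 short,long 55.5 95.0 yaw(short side) -4.38 z 178.9 n 704 uv [373. 198.]
handle c 502.8 -190.7 short,long 14.3 71.4 yaw(short side) -4.57 z 214.5 n 228 uv [378. 196.]
set c 502.9 -190.6 short,long 163.0 180.3 yaw(short side) -4.62 z 93.3 n 3276 uv [362. 202.]
```

View pics/t1.png

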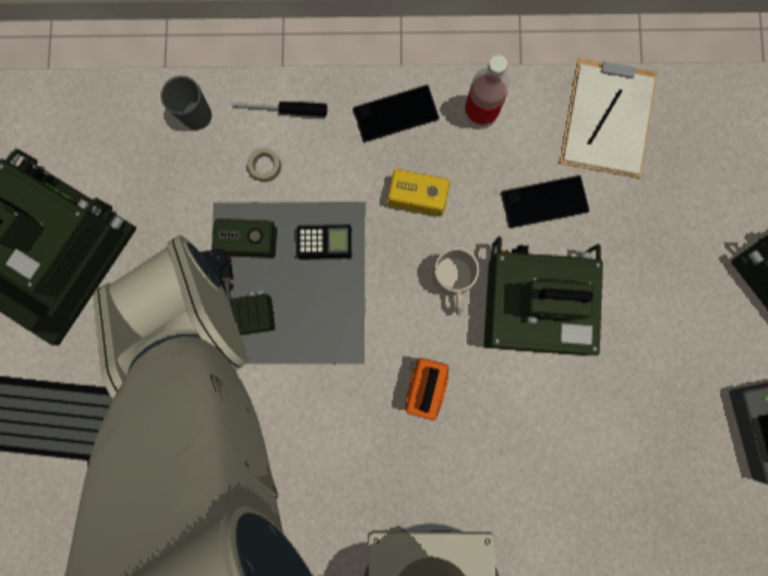

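play_rows:
  increments: "1 0.0038 0.0016 0 0;1 0 0 -0.01 0;1 0 0 -0.01 0;1 0 0 0 0;1 0 0 0 0"

```text
t: 11.1
ee_pos: [488.3, 346.9, 72.8]
orientation: [-2.068, -2.365, 0.0]
ft_force: [0.3, -0.4, 0.6]
width: 87.5
```

play_rows:
  increments: "1 -0.0033 -0.0022 0 0;1 0 0 -0.02 0;1 0 0 -0.02 0;1 0 0 -0.012 0;1 0 0 -0.006 0;1 0 0 -0.002 0;1 0 0 0 0;1 0 0 0 0;0 0 0 0 0;0 0 0 0 0;0 0 0 0 0;0 0 0 0 0;0 0 0 0 0"

```text
t: 12.4
ee_pos: [484.6, 344.7, 12.9]
orientation: [-2.068, -2.365, 0.001]
ft_force: [-3.6, -0.5, 5.6]
width: 64.3
```

play_rows:
  increments: "0 0 0 0.015 0;0 0 0 0.04 0;0 0 0 0.045 0;0 0 0 0.045 0;0 0 0 0.045 0;0 0 0 0.04 0;0 0 0 0.025 0;0 0 0 0 0;0 0 0 0 0"

```text
t: 13.3
ee_pos: [484.7, 344.3, 267.3]
orientation: [2.068, 2.365, -0.0]
ft_force: [0.2, -0.1, -5.9]
width: 64.1
```

play_rows:
  increments: "0 0.0015 -0.02 0 0;0 0.003 -0.04 0 -0.7;0 0.003 -0.04 0 -0.7;0 0.003 -0.04 0 -0.7;0 0.003 -0.04 0 -0.7;0 0.003 -0.04 0 -0.7;0 0.003 -0.04 0 -0.7;0 0.003 -0.04 0 -0.7;0 0.003 -0.04 0 -0.7;0 0.003 -0.04 0 -0.7;0 0.003 -0.04 0 -0.7;0 0.003 -0.04 0 -0.7;0 0.003 -0.04 0 -0.7;0 0.003 -0.04 0 -0.7;0 0.003 -0.04 0 -0.7;0 0.003 -0.04 0 -0.7;0 0.003 -0.04 0 -0.7;0 0.004 -0.032 0 -0.9;0 0 0 0 0;0 0 0 0 0"

```text
t: 15.3
ee_pos: [536.6, -347.4, 264.9]
orientation: [-2.304, -2.129, 0.002]
ft_force: [0.8, 0.9, -4.4]
width: 63.8
```

play_rows:
  increments: "0 0 0 0 0;0 0 0 0 0;0 0 0 0 0"

```text
t: 15.6
ee_pos: [538.5, -346.3, 267.6]
orientation: [-2.304, -2.135, 0.0]
ft_force: [0.5, -0.4, -5.2]
width: 63.9
```

play_rows:
  increments: "0 0 -0.0012 -0.02 0;0 0 0 -0.04 0;0 0 0 -0.04 0;0 0 0 -0.04 0;0 0 0 -0.04 0;0 0 0 -0.03 0;0 0 0 -0.02 0;0 0 0 -0.012 0;0 0 0 -0.007 0;0 0 0 -0.004 0;0 0 0 0 0;0 0 0 0 0;0 0 0 0 0"

```text
t: 16.9
ee_pos: [539.1, -348.9, 15.7]
orientation: [2.304, 2.133, 0.001]
ft_force: [-0.0, -0.4, -3.5]
width: 63.8
```

play_rows:
  increments: "0 -0.0005 0.001 -0.002 0;0 0 0 -0.0015 0;0 0 0 -0.001 0;0 0 0 0 0;0 0 0 0 0"

```text
t: 17.4
ee_pos: [538.0, -347.5, 10.1]
orientation: [-2.305, -2.134, 0.0]
ft_force: [0.7, 0.6, -4.5]
width: 64.1
```

play_rows:
  increments: "0 0 0 -0.001 0;0 0 0 -0.0006 0;0 0 0 0 0;0 0 0 0 0"

```text
t: 17.8
ee_pos: [538.2, -347.5, 9.9]
orientation: [2.305, 2.134, -0.0]
ft_force: [-2.9, 2.8, 7.6]
width: 64.2
```

Contact. Release and rise.

play_rows:
  increments: "0.8 0 0 0 0;0.85 0 0 0 0;0.95 0 0 0 0;0.95 0 0 0 0;0.95 0 0 0 0;1 0 0 0.01 0;1 0 0 0.03 0;1 0 0 0.04 0;1 0 0 0.045 0;1 0 0 0.045 0;1 0 0 0.045 0;1 0 0 0.045 0;1 0 0 0 0;1 0 0 0 0"

```text
t: 19.2
ee_pos: [538.5, -347.7, 270.5]
orientation: [2.303, 2.132, 0.001]
ft_force: [-0.3, 0.0, -1.2]
width: 87.8
```

play_rows:
  increments: "1 0.0048 0.0378 0 0.12;1 0.0048 0.0378 0 0.12;1 0.0048 0.0378 0 0.12;1 0.0048 0.0378 0 0.12;1 0.0048 0.0378 0 0.12;1 0.0048 0.0378 0 0.12;1 0.0048 0.0378 0 0.12;1 0.0048 0.0378 0 0.12;1 0.0048 0.0378 0 0.12;1 0.0048 0.0378 0 0.12;1 0.0048 0.0378 0 0.12;1 0.0048 0.0378 0 0.12;1 0.0048 0.0378 0 0.12;1 0.0048 0.0378 0 0.12;1 0.0048 0.0378 0 0.12;1 0.0048 0.0378 0 0.12;1 0.0048 0.0378 0 0.12;1 0.0048 0.0378 0 0.12;1 0 0 0 0;1 0 0 0 0"

```text
t: 21.2
ee_pos: [623.3, 333.1, 266.3]
orientation: [-2.263, -2.178, 0.006]
ft_force: [0.1, -0.8, -0.6]
width: 87.7
```

play_rows:
  increments: "1 0 0 -0.03 0;1 0 0 -0.04 0;1 0 0 -0.04 0;1 0 0 -0.04 0;1 0 0 -0.02 0;1 0 0 -0.01 0;1 0 0 0 0;1 0 0 0 0;1 0 0 0 0;1 0 0 0 0"

```text
t: 22.2
ee_pos: [625.3, 333.3, 90.2]
orientation: [2.264, 2.177, 0.004]
ft_force: [-0.8, 0.1, 0.6]
width: 87.9
```

```bash
python3 - <<'E'
from m import *
d,P=cam("top")
rect(P,39,51,(470,610,-430,-285),"mod")
rect(P,89,101,(390,615,-300,-80),"set")
E
```

```text
mod c 537.2 -353.9 short,long 64.1 106.0 yaw(short side) -4.62 z 42.3 n 902 uv [422. 189.]
set c 503.0 -190.6 short,long 163.2 180.0 yaw(short side) -4.75 z 93.3 n 3267 uv [362. 202.]
```

play_rows:
  increments: "1 0 0 -0.02 0;1 0 0 -0.025 0;1 0 0 -0.015 0;1 0 0 -0.008 0;1 0 0 0 0;1 0 0 0 0;0 0 0 0 0;0 0 0 0 0;0 0 0 0 0;0 0 0 0 0;0 0 0 0 0;0 0 0 0 0"

```text
t: 23.45
ee_pos: [624.6, 333.0, 21.0]
orientation: [2.265, 2.177, 0.001]
ft_force: [0.2, -0.1, 3.6]
width: 60.0
```

play_rows:
  increments: "0 0 0 0.015 0;0 0 0 0.04 0;0 0 0 0.045 0;0 0 0 0.045 0;0 0 0 0.045 0;0 0 0 0.04 0;0 0 0 0.025 0;0 0 0 0.009 0;0 0 0 0 0;0 0 0 0 0"

```text
t: 24.45
ee_pos: [623.4, 332.4, 282.4]
orientation: [-2.264, -2.176, 0.005]
ft_force: [-0.4, -0.9, -5.4]
width: 59.8
```

play_rows:
  increments: "0 -0.0055 -0.02 0 0;0 -0.0105 -0.039 0 -0.13;0 -0.0105 -0.039 0 -0.13;0 -0.0105 -0.039 0 -0.13;0 -0.0105 -0.039 0 -0.13;0 -0.0105 -0.039 0 -0.13;0 -0.0105 -0.039 0 -0.13;0 -0.0105 -0.039 0 -0.13;0 -0.0105 -0.039 0 -0.13;0 -0.0105 -0.039 0 -0.13;0 -0.0105 -0.039 0 -0.13;0 -0.0105 -0.039 0 -0.13;0 -0.0105 -0.039 0 -0.13;0 -0.0105 -0.039 0 -0.13;0 -0.0105 -0.039 0 -0.13;0 -0.0105 -0.039 0 -0.13;0 -0.0105 -0.039 0 -0.13;0 -0.0105 -0.039 0 -0.13;0 0 0 0 0;0 0 0 0 0"

```text
t: 26.45
ee_pos: [439.2, -350.0, 282.4]
orientation: [-2.306, -2.128, 0.0]
ft_force: [-0.7, 0.3, -6.1]
width: 59.8
```

play_rows:
  increments: "0 0 0 0 0;0 0 0 0 0;0 0 0 0 0"

```text
t: 26.75
ee_pos: [440.8, -349.0, 284.4]
orientation: [-2.304, -2.134, -0.0]
ft_force: [0.0, 0.4, -5.0]
width: 59.9
```

play_rows:
  increments: "0 -0.0008 0.0008 -0.02 0;0 0 0 -0.04 0;0 0 0 -0.04 0;0 0 0 -0.04 0;0 0 0 -0.04 0;0 0 0 -0.03 0;0 0 0 -0.025 0;0 0 0 -0.014 0;0 0 0 -0.008 0;0 0 0 -0.004 0;0 0 0 0 0;0 0 0 0 0;0 0 0 0 0"

```text
t: 28.05
ee_pos: [440.3, -349.8, 24.6]
orientation: [2.305, 2.132, 0.0]
ft_force: [-0.9, -0.3, -4.7]
width: 60.0
```

play_rows:
  increments: "0 0 0 -0.0025 0;0 0 0 -0.0015 0;0 0 0 -0.001 0;0 0 0 -0.0005 0;0 0 0 0 0;0 0 0 0 0"

```text
t: 28.65
ee_pos: [439.7, -349.3, 18.0]
orientation: [-2.306, -2.133, 0.0]
ft_force: [0.1, -0.9, -5.3]
width: 59.8
```

play_rows:
  increments: "0 0 0 -0.001 0;0 0 0 -0.0006 0;0 0 0 0 0;0 0 0 0 0"

```text
t: 29.05
ee_pos: [439.7, -349.3, 18.0]
orientation: [2.306, 2.133, -0.0]
ft_force: [-4.1, 3.2, 12.5]
width: 60.0
```

play_rows:
  increments: "0.75 0 0 0 0;0.85 0 0 0 0;0.85 0 0 0 0;0.85 0 0 0 0;0.85 0 0 0.01 0;0.85 0 0 0.03 0;1 0 0 0.04 0;1 0 0 0.045 0;1 0 0 0.045 0;1 0 0 0.045 0;1 0 0 0.04 0;1 0 0 0 0;1 0 0 0 0"

```text
t: 30.35
ee_pos: [439.9, -349.4, 272.8]
orientation: [2.305, 2.131, 0.001]
ft_force: [0.5, -0.2, 0.5]
width: 87.9
```

play_rows:
  increments: "1 0.0129 0.0386 0 0.38;1 0.0129 0.0386 0 0.38;1 0.0129 0.0386 0 0.38;1 0.0129 0.0386 0 0.38;1 0.0129 0.0386 0 0.38;1 0.0129 0.0386 0 0.38;1 0.0129 0.0386 0 0.38;1 0.0129 0.0386 0 0.38;1 0.0129 0.0386 0 0.38;1 0.0129 0.0386 0 0.38;1 0.0129 0.0386 0 0.38;1 0.0129 0.0386 0 0.38;1 0.0129 0.0386 0 0.38;1 0.0129 0.0386 0 0.38;1 0 0 0 0;1 0 0 0 0;1 0 0 0 0"

```text
t: 32.05
ee_pos: [619.3, 190.0, 270.1]
orientation: [-2.205, -2.236, 0.004]
ft_force: [-0.2, -0.3, 0.5]
width: 87.8
```

play_rows:
  increments: "1 0 0 -0.03 0;1 0 0 -0.04 0;1 0 0 -0.04 0;1 0 0 -0.04 0;1 0 0 -0.03 0;1 0 0 -0.015 0;1 0 0 -0.01 0;1 0 0 0 0;1 0 0 0 0;1 0 0 0 0"

```text
t: 33.05
ee_pos: [621.4, 191.4, 68.2]
orientation: [2.204, 2.237, 0.004]
ft_force: [0.5, -0.2, 1.3]
width: 88.0
```

```bash
python3 - <<'E'
from m import *
d,P=cam("top")
rect(P,39,51,(480,610,-430,-285),"mod")
rect(P,52,68,(380,500,-430,-285),"bat")
rect(P,89,101,(390,615,-300,-80),"set")
E
```

```text
mod c 537.5 -354.6 short,long 64.5 104.5 yaw(short side) -4.55 z 42.2 n 916 uv [422. 189.]
bat c 439.4 -347.5 short,long 59.4 102.5 yaw(short side) -4.95 z 56.2 n 890 uv [423. 226.]
set c 501.9 -190.6 short,long 161.0 180.2 yaw(short side) -4.58 z 93.2 n 3248 uv [362. 202.]
```

play_rows:
  increments: "1 -0.0008 -0.0005 -0.02 0;1 0 0 -0.02 0;1 0 0 -0.012 0;1 0 0 -0.006 0;1 0 0 -0.002 0;1 0 0 0 0;1 0 0 0 0;0 0 0 0 0;0 0 0 0 0;0 0 0 0 0;0 0 0 0 0;0 0 0 0 0"

```text
t: 34.3
ee_pos: [619.6, 190.7, 6.6]
orientation: [2.205, 2.238, 0.0]
ft_force: [-0.1, 1.1, 2.0]
width: 57.4
```

play_rows:
  increments: "0 0 0 0.015 0;0 0 0 0.04 0;0 0 0 0.045 0;0 0 0 0.045 0;0 0 0 0.045 0;0 0 0 0.045 0;0 0 0 0.025 0;0 0 0 0.008 0;0 0 0 0 0;0 0 0 0 0"

```text
t: 35.3
ee_pos: [618.4, 190.3, 272.7]
orientation: [-2.204, -2.237, 0.004]
ft_force: [1.0, -0.4, -3.2]
width: 58.1
```

play_rows:
  increments: "0 -0.0027 -0.018 0 0;0 -0.0057 -0.0377 0 -0.4;0 -0.0057 -0.0377 0 -0.4;0 -0.0057 -0.0377 0 -0.4;0 -0.0057 -0.0377 0 -0.4;0 -0.0057 -0.0377 0 -0.4;0 -0.0057 -0.0377 0 -0.4;0 -0.0057 -0.0377 0 -0.4;0 -0.0057 -0.0377 0 -0.4;0 -0.0057 -0.0377 0 -0.4;0 -0.0057 -0.0377 0 -0.4;0 -0.0057 -0.0377 0 -0.4;0 -0.0057 -0.0377 0 -0.4;0 -0.0057 -0.0377 0 -0.4;0 -0.0057 -0.0377 0 -0.2;0 0 0 0 0;0 0 0 0 0;0 0 0 0 0;0 0 0 0 0;0 0 0 0 0"

```text
t: 37.3
ee_pos: [537.2, -354.2, 274.4]
orientation: [-2.306, -2.133, 0.0]
ft_force: [0.2, -0.8, -3.2]
width: 57.9
```

Down to just above 47.6.

play_rows:
  increments: "0 0 0 -0.02 0;0 0 0 -0.04 0;0 0 0 -0.04 0;0 0 0 -0.04 0;0 0 0 -0.035 0;0 0 0 -0.025 0;0 0 0 -0.012 0;0 0 0 -0.006 0;0 0 0 -0.003 0;0 0 0 0 0;0 0 0 0 0;0 0 0 0 0"

```text
t: 38.5
ee_pos: [537.6, -355.6, 54.7]
orientation: [2.307, 2.13, 0.001]
ft_force: [-0.3, -0.3, -2.4]
width: 57.7
```

play_rows:
  increments: "0 0 0.0005 -0.003 0;0 0 0 -0.0015 0;0 0 0 -0.001 0;0 0 0 0 0;0 0 0 0 0"

```text
t: 39.0
ee_pos: [536.9, -354.7, 47.9]
orientation: [-2.308, -2.131, 0.0]
ft_force: [0.1, -0.1, -2.5]
width: 57.7
```

play_rows:
  increments: "0 0 0 -0.001 0;0 0 0 -0.0006 0;0 0 0 0 0;0 0 0 0 0"

```text
t: 39.4
ee_pos: [537.1, -354.8, 47.6]
orientation: [2.308, 2.131, 0.0]
ft_force: [-3.2, 1.8, 8.2]
width: 58.1
```

Contact; release, rise, and move clear to the side.

play_rows:
  increments: "0.72 0 0 0 0;0.85 0 0 0 0;0.95 0 0 0 0;0.95 0 0 0 0;0.95 0 0 0.01 0;1 0 0 0.03 0;1 0 0 0.04 0;1 0 0 0.045 0;1 0 0 0.045 0;1 0 0 0.045 0;1 0 0 0 0;1 0 0 0 0;1 -0.03 -0.03 0 0;1 -0.03 -0.03 0 0;1 -0.03 -0.03 0 0;1 -0.03 -0.03 0 0;1 -0.03 -0.03 0 0;1 -0.03 -0.03 0 0;1 0 0 0 0;1 0 0 0 0"

```text
t: 41.4
ee_pos: [355.8, -534.3, 259.5]
orientation: [-2.308, -2.127, -0.001]
ft_force: [-0.2, 0.0, 0.8]
width: 88.1
```

```bash
python3 - <<'E'
from m import *
d,P=cam("top"); save("t9.png",d["img"])
s=rect(P,89,101,(390,615,-300,-80),"set")
a=np.radians(s[2]); s0=np.load("top0.npz")
for n,lo,hi,b in(("spk",174,190,(400,600,-300,-100)),("mod",39,51,(480,610,-430,-285)),("key",72,84,(480,610,-430,-285)),("bat",52,68,(380,500,-430,-285))):
    try: q=rect(P,lo,hi,b,n)
    except Exception as e: print(n,e); continue
    v=np.array([q[0]-s[0],q[1]-s[1]]); print("   set frame",(np.cos(a)*v[0]+np.sin(a)*v[1]-80).round(1),(-np.sin(a)*v[0]+np.cos(a)*v[1]).round(1))
d,P=cam("scene"); save("s9.png",d["img"])
E
```

```text
set c 503.1 -190.5 short,long 163.2 179.9 yaw(short side) -4.64 z 93.3 n 3260 uv [362. 202.]
spk c 502.1 -190.8 short,long 54.6 95.4 yaw(short side) -4.27 z 178.8 n 700 uv [373. 198.]
   set frame -80.9 -0.4
mod c 538.8 -308.7 short,long 25.0 66.1 yaw(short side) -78.14 z 42.4 n 65 uv [404. 190.]
   set frame -34.9 -114.9
key c 536.7 -352.2 short,long 58.5 97.0 yaw(short side) -4.44 z 76.7 n 834 uv [427. 188.]
   set frame -33.4 -158.5
bat c 439.7 -347.2 short,long 59.2 104.1 yaw(short side) -4.95 z 56.3 n 898 uv [423. 226.]
   set frame -130.5 -161.3
```

View pics/t9.png

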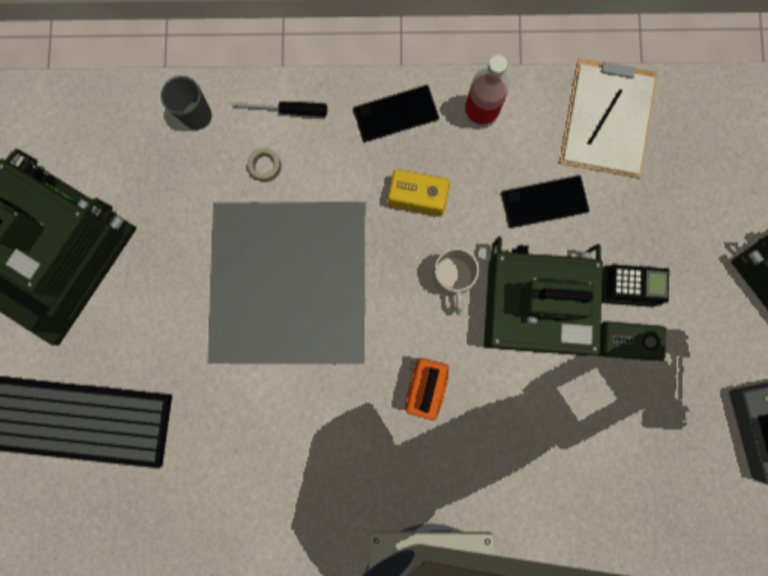

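View pics/s9.png

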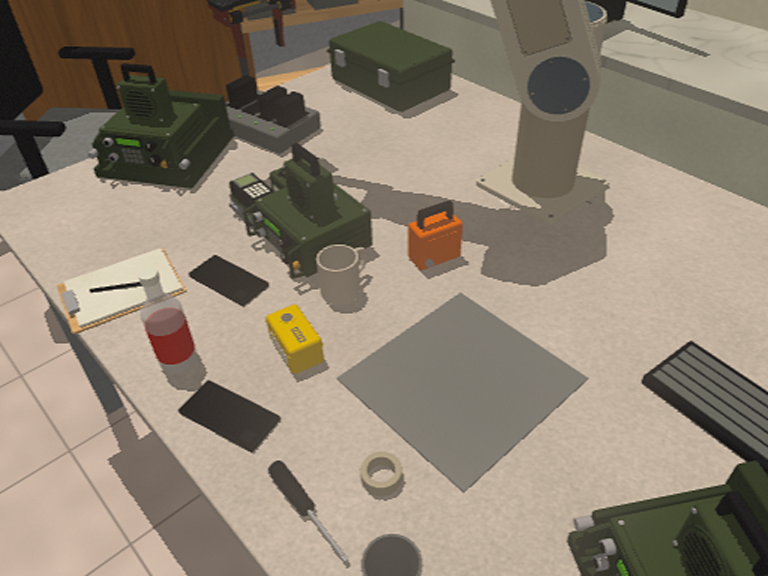

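```bash
python3 -c "
from workcell import ctrl; print(ctrl.close_job())"
```

```text
the job is handed in; nothing more can be done
None
```

I put all four pieces in place and handed the job in at about t = 41 s of the 144 s allowed. I set each one down gently and released it only after the wrist force showed contact.

These are the last top-view measurements, in the radio set's frame:

| Item | Measured (mm) | Target (mm) | Notes |
|---|---|---|---|
| Loudspeaker | (-80.9, -0.4) | (-80, 0) | Under 0.5° off square, top about 179 mm up; grille on the +x face when picked up, turned only about 7° |
| Battery pack | (-130.5, -161.3) | (-130, -162) | About 0.3° off square |
| Modem | about (-33, -160) | (-32, -162) | From the two pictures before the keypad went on, because the keypad now hides it |
| Keypad unit | (-33.4, -158.5) | centred on the modem | About 2 mm from the modem's measured centre, top about 77 mm up (78 expected) |

- **Mug, phone and look-alikes:** in the final pictures they show in the same places as before. I did not measure them.
- **Gripper:** it is open and clear of everything.
- **Checks that disagreed:** the camera read heights on that side about 2 mm low. The set's depth came out between 161 and 163 mm from picture to picture, against the stated 160. Both are small next to the 12–15 mm tolerances. No check failed.

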